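# Set the stirrer's speed dial by clicks and start it

## Task

Two identical magnetic stirrers stand side by side: on the one that carries the glass flask, push the lever of the speed dial clockwise with a fingertip, click by click, until it rests at speed 5 (the fifth click after the long 'off' mark), never letting it get to speed 6. Only then press that stirrer's round start key fully down and let it come back up. Only push and press, gently and without gripping or lifting anything; leave the other stirrer's controls, the flask, the dish, the marker and the small flask as they are.

Things in the scene. Friction and masses are not known exactly. Their poses are not given: they have to be found in the camera images.
- stirrer: the stirrer to set, the one with the flask, fixed: grey box 250 mm deep (x) x 190 mm wide (y), deck 52 mm above the worktop, white round plate (radius 65 mm, top at 60 mm) centred at local x +62 mm. Origin: centre of its underside; x points from its controls to its plate, away from the robot; y to its left, z up. Dial axis at local (-80, +28) mm, start key at (-80, -68) mm
- stirrer_dial_axis (a point): on the dial's axis at deck height. The dial is a black hub (radius 12 mm, up to 27 mm above the deck) with one lever arm, 9 mm thick, reaching 52 mm from the axis and standing 8 to 28 mm above the deck, so a fingertip 10 mm above the deck pushes it from the side. Eight flat black scale marks lie round it, 53 to 63 mm from the axis
- stirrer_dial_tip (a point): outer end of the lever, 52 mm from the dial's axis, 18 mm above the deck
- stirrer_dial (a joint): turn of the dial in rad, clockwise from above positive; speed n lies at n x 0.5236, n = 0 (off) to 7. At 0 the lever points at the one long mark, 105 degrees anticlockwise from the stirrer's +x; the other marks are short. Starts at speed 0, 1 or 2. A sprung ball holds each position: 2 to 5 N at the lever's end carry it on; past half-way it snaps to the next and stays
- stirrer_key (a joint): travel of the start key in m, 0 when up, 0.006 fully down (5 N); springs back up when let go
- stirrer_key_top (a point): centre of the top face of the start key, a bare aluminium round key of 10 mm radius
- spare_dial_tip (a point): outer end of the dial lever of the other stirrer, which looks and is built the same but carries a petri dish; not to be touched
- spare_key (a joint): travel of the other stirrer's start key (m), to be left alone
- spare: the other stirrer, same shape and frame as the first; it stands beside it, on the left or on the right
- flask: stoppered glass conical flask standing loose on the plate of the stirrer to set, 61 mm wide, 111 mm tall; origin at the centre of its underside, z up
- dish: closed petri dish lying loose on the other stirrer's plate, 105 mm wide, 29 mm high; origin at the centre of its underside
- marker: marker pen 126 mm long, 14 mm high, lying loose on the worktop to the left of the stirrers
- beaker_flask: second, smaller stoppered flask standing loose on the worktop to the right, 57 mm wide, 102 mm tall; origin at the centre of its underside
Not all that is in view belongs to the job. What is shaped like the beaker_flask but purple is not meant.

How it is judged:
By the outcome, as a careful person would: the job done as asked, in the order asked, and still so for the second after the job is handed in, with the robot touching nothing.
It also fails if it takes over 64 s, if anything falls off the work surface, if the arm or the gripper's body presses on something with over 40 N, if the wrist force passes 120 N, or if a joint passes its speed limit or range.

## Robot

A 6-joint arm with a two-finger parallel gripper is mounted at the origin on a cart in front of the work surface, level with it; the furniture and walls round the work are solid. World frame = base frame: x ahead of the robot, y to its left, z up, the work surface at z = 0. Lengths are in m, angles in degrees, forces in N, time in s.
With the tool pointing down it reaches from about 0.4 to 0.825 m from the base axis. Payload 7 kg.
Tool frame: the origin (TCP) lies midway between the tips of the shut fingers; the grasp point (between the pads) lies 19 mm behind it; z points along the fingers, y is the line along which they close (so a half turn about z gives the same grasp; the last joint's range is limited). The gripper opens to 88 mm and grips with 3 to 60 N. Pads are 19 mm wide; open, the fingers measure 130 mm over their backs; the gripper's body (78 mm by 193 mm) begins 47 mm behind the grasp point.
Start: joints at [91.049, 20.546, 0.682, 0, -70.136, -16.507], TCP at [0.18, 0.651, 0.227] pointing down, gripper open.
Joint ranges: [-176.03, 176.03], [-82.01, 121.73], [-58.28, 71.71], [-173.87, 95.51], [-174.79, -0.11], [-173.66, 173.66]. Speed limits (degrees/s): [136.94, 136.94, 172.46, 180, 180, 180].

## Interface

Orientations are given as [roll, pitch, yaw] about the fixed x, y, z axes, in that order (R = Rz(yaw) Ry(pitch) Rx(roll)).
In Python, from plant import ctrl gives the robot as it stands.
- The arm moves only by the tool step_arm, never from a script. Its argument "rows" is a list of rows, each a list of 3 entries, a list of its own where there are three numbers: the closure, from 0 (fully open) to 1 (shut), then the shift along the world's x, y, z in mm, then the turn, a rotation vector about the world's x, y, z in rad. A call has exactly 5 rows; each row is the pose to reach, as a shift and turn from the pose commanded when the call began; what a row does not reach only later rows make up. A row lasts 1/12 s, in which the tool goes at most 41.7 mm and 7.16 degrees, less where a joint would pass 70% of its speed; a pose out of reach is approached as far as the arm can. A call with a gripper value outside its range is refused whole. The fingers move at their own pace and stop on an object; the grip force is fixed at half the most. Time passes only in rows, so rows that repeat a pose let the fingers close, or fill a call up. It gives the time, the measured TCP pose, the force, the opening and the grip force at its end, in the units of the state.
- ctrl.get_obs(): the state, without advancing time (a new reading comes with each control period).
- ctrl.snapshot(name): name is "side" or "top" or "wrist"; returns the picture (384x512x3 uint8, red, green, blue); there is no depth.
- ctrl.camera_model(name): a dict with "intrinsics" (3x3 intrinsics, pixels), "R" (3x3) and "t" (3): a world point X has camera coordinates R X + t. Camera axes: x right, y down, z forward; pixel columns grow to the right and rows downward; lengths in m; the calibration is good to about 2 mm. A picture is of the moment at which its call begins: read the wrist's pose just before it. camera_model takes no time and is no camera call; for the wrist camera it gives the pose at the moment of the call.
- ctrl.close_job(): hands the job in; it is judged then, once.
The state is a dict: "clock": time; "joint_pos": joint angles; "qvel": joint speeds; "tau": joint torques, N m; "tool_pos": TCP position; "orientation": TCP orientation; "force": force on the tool from outside, world axes, zero at the start; "moment": the same for the moment, N m; "opening": finger opening in m; "gripper_force": force on a finger pad.
Only numpy, scipy, OpenCV 4.12 (cv2) and the standard library are available. Lean on these libraries where they do the work, as an engineer would, in place of code of your own. Each camera call takes 0.05 s, during which the arm holds its last target. There are 200 camera calls.

## Working session

There is one attempt and no reset: what is moved stays moved. The work goes in short steps, Python scripts to look and compute and a tool call to move; the robot and the scene stay as the last step left them, time stands still between calls to the robot, and variables do not carry over. Pictures are saved under pics/ and viewed, at most 10 in all, crops included, and the job is handed in when it is done.

Besides the shell and the picture viewer there is one more tool, called after "Request:" as a command line: name --argument value ..., lists and objects as JSON in quotes. step_arm: Moves the arm, as the interface text tells. Its arguments: {"type":"object","properties":{"rows":{"type":"array"}},"required":["rows"]}

```bash
mkdir -p pics; python3 - <<'E'
from plant import ctrl
import cv2,numpy as np
o=ctrl.get_obs();print({k:np.round(v,3) for k,v in o.items()})
a=ctrl.snapshot("top");b=ctrl.snapshot("side")
cv2.imwrite("pics/top.png",a[:,:,::-1]);cv2.imwrite("pics/side.png",b[:,:,::-1])
cv2.imwrite("pics/both.png",np.vstack([cv2.resize(a,(400,300)),cv2.resize(b,(400,300))])[:,:,::-1])
for n in("top","side"):
    m=ctrl.camera_model(n);print(n,m)
E
```

```text
{'clock': np.float64(0.0), 'joint_pos': array([ 9.1050e+01,  2.0588e+01,  6.3500e-01, -2.0000e-02, -7.0134e+01,
       -1.6509e+01]), 'qvel': array([-0.03 , -0.039, -0.004, -0.062,  0.039,  0.009]), 'tau': array([-1.0000e-03, -5.8272e+01,  2.9307e+01,  6.9980e+00,  7.0000e-03,
       -0.0000e+00]), 'tool_pos': array([0.18 , 0.65 , 0.226]), 'orientation': array([ 1.7991e+02, -7.0000e-03, -1.5466e+01]), 'force': array([-0.361,  0.339,  0.737]), 'moment': array([ 0.029,  0.038, -0.046]), 'gripper_force': np.float64(0.0), 'opening': np.float64(0.088)}
top {'intrinsics': array([[357.44664961,   0.        , 255.57518678],
       [  0.        , 357.44664961, 192.1744094 ],
       [  0.        ,   0.        ,   1.        ]]), 'R': array([[-0.19105103, -0.98154789,  0.00795224],
       [-0.90038027,  0.17201443, -0.39965785],
       [ 0.39091542, -0.08351508, -0.9166299 ]]), 't': array([0.0740836 , 0.52990363, 0.85620726])}
side {'intrinsics': array([[360.1949572 ,   0.        , 250.31288845],
       [  0.        , 360.1949572 , 190.55908173],
       [  0.        ,   0.        ,   1.        ]]), 'R': array([[-0.99808998, -0.05935889,  0.01711458],
       [-0.05294082,  0.67907504, -0.73215733],
       [ 0.03183796, -0.73166496, -0.6809205 ]]), 't': array([0.52613859, 0.11462911, 1.346271  ])}
```

View pics/top.png

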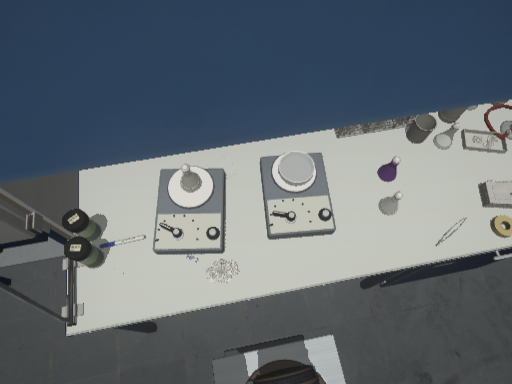

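View pics/side.png

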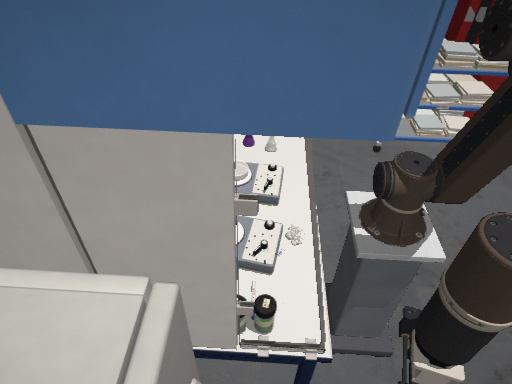

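```bash
cat > h.py <<'E'
from plant import ctrl
import cv2,numpy as np
def ray(m,p,z):
    K,R,t=m["intrinsics"],m["R"],m["t"];c=-R.T@t
    d=R.T@np.linalg.inv(K)@np.array([p[0],p[1],1.]);return c+d*(z-c[2])/d[2]
def proj(m,X):
    q=m["intrinsics"]@(m["R"]@np.array(X)+m["t"]);return q[:2]/q[2]
E
python3 - <<'E'
from h import *
m=ctrl.camera_model("top");s=ctrl.camera_model("side")
for k in(m,s):print(-k["R"].T@k["t"])
for n,p,z in[("BL",(160,169),.052),("BR",(225,169),.052),("FR",(223,247),.052),("FL",(154,247),.052),("plate",(190,187),.06),("hub",(177,232),.079),("tip",(161,224),.07),("key",(213,233),.06),("table FL",(68,333),0),("table BL",(80,170),0),("bottle",(75,215),.1),("spFL",(272,237),.052),("spFR",(334,230),.052),("sphub",(291,216),.079),("spkey",(325,214),.06),("marker",(122,241),.01)]:
    print(n,ray(m,p,z).round(3))
print(proj(m,[.18,.65,.227]),proj(s,[.18,.65,.227]))
im=cv2.imread("pics/top.png");cv2.imwrite("pics/c.png",cv2.resize(im[145:260,140:345],None,fx=3.9,fy=3.9,interpolation=cv2.INTER_CUBIC))
E
```

```text
[0.1565639  0.05307175 0.99601619]
[0.48833969 0.93840855 0.99162543]
BL [0.686 0.23  0.052]
BR [0.65  0.042 0.052]
FR [0.417 0.084 0.052]
FL [0.452 0.267 0.052]
plate [0.607 0.15  0.06 ]
hub [0.473 0.197 0.079]
tip [0.507 0.239 0.07 ]
key [0.459 0.105 0.06 ]
table FL [0.283 0.514 0.   ]
table BL [0.758 0.484 0.   ]
bottle [0.564 0.454 0.1  ]
spFL [ 0.42  -0.051  0.052]
spFR [ 0.407 -0.224  0.052]
sphub [ 0.46  -0.112  0.079]
spkey [ 0.454 -0.21   0.06 ]
marker [0.5   0.364 0.01 ]
[-65.43555904 401.47339266] [405.88948839 380.32370716]
```

View pics/c.png

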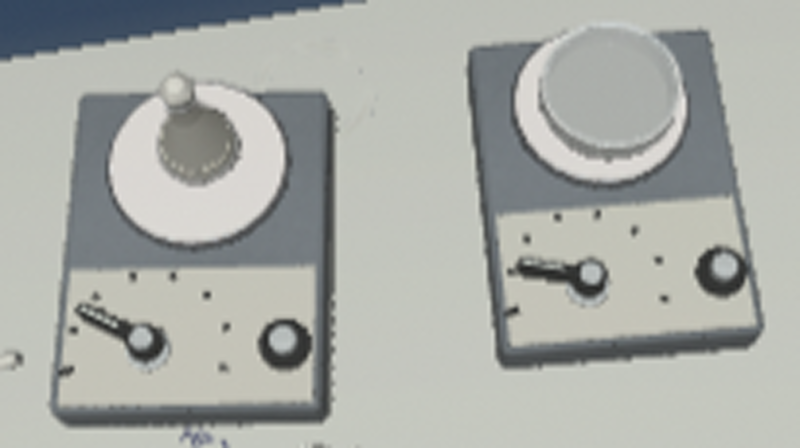

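```bash
python3 - <<'E'
from h import *
m=ctrl.camera_model("top");s=ctrl.camera_model("side")
for n,p in[("blue corner",(395,140)),("grey bottom",(235,345)),("grey top",(235,135))]:
    print(n,[ray(s,p,z).round(2).tolist() for z in(0,.2,.4,.6,.8)])
print("top blue",[ray(m,(80,170),z).round(2).tolist() for z in(0,.2,.4,.6)],[ray(m,(335,132),z).round(2).tolist() for z in(0,.2,.4,.6)])
# marks
O=np.array([140,145])
pts=[np.array(p)/3.9+O for p in[(66,371),(73,330),(96,296),(132,277),(173,275),(207,295),(226,327),(223,368)]]
P=np.array([ray(m,p,.052)[:2] for p in pts[1:]])
from scipy.optimize import least_squares
f=least_squares(lambda c:np.hypot(*(P-c).T)-.058,[.47,.19]);c=f.x;print("c",c,f.fun.round(4))
a=[np.degrees(np.arctan2(*(ray(m,p,.052)[:2]-c)[::-1])) for p in pts];print(np.round(a,1), "yaw",np.round(np.array(a)-105+30*np.arange(8),1))
t=ray(m,np.array((80,308))/3.9+O,.075)[:2];h=ray(m,np.array((147,337))/3.9+O,.079)[:2];print("tip",t,"hub",h,np.degrees(np.arctan2(*(t-c)[::-1])),np.degrees(np.arctan2(*(t-h)[::-1])))
print("key",ray(m,np.array((285,340))/3.9+O,.065))
a=cv2.imread("pics/top.png")[150:345,0:170];b=cv2.imread("pics/side.png")[100:384,190:440]
cv2.imwrite("pics/d.png",np.hstack([cv2.resize(a,(390,447)),cv2.resize(b,(393,447))]))
E
```

```text
blue corner [[-0.14, -0.54, 0.0], [-0.01, -0.24, 0.2], [0.11, 0.06, 0.4], [0.24, 0.36, 0.6], [0.37, 0.65, 0.8]]
grey bottom [[0.54, 0.5, 0.0], [0.53, 0.59, 0.2], [0.52, 0.68, 0.4], [0.51, 0.77, 0.6], [0.5, 0.85, 0.8]]
grey top [[0.63, -0.52, 0.0], [0.6, -0.22, 0.2], [0.57, 0.07, 0.4], [0.55, 0.36, 0.6], [0.52, 0.66, 0.8]]
top blue [[0.76, 0.48, 0.0], [0.64, 0.4, 0.2], [0.52, 0.31, 0.4], [0.4, 0.22, 0.6]] [[0.74, -0.34, 0.0], [0.63, -0.26, 0.2], [0.51, -0.18, 0.4], [0.39, -0.1, 0.6]]
c [0.47291503 0.200972  ] [-0.0024 -0.0007 -0.0001  0.0011 -0.0002 -0.0005 -0.0026]
[  93.    62.1   32.7    4.3  -24.7  -53.9  -82.1 -112.7] yaw [-12.  -12.9 -12.3 -10.7  -9.7  -8.9  -7.1  -7.7]
tip [0.50557483 0.23917545] hub [0.47459356 0.19529193] 49.47314869125257 54.778337096224305
key [0.45925208 0.10380358 0.065     ]
```

View pics/d.png

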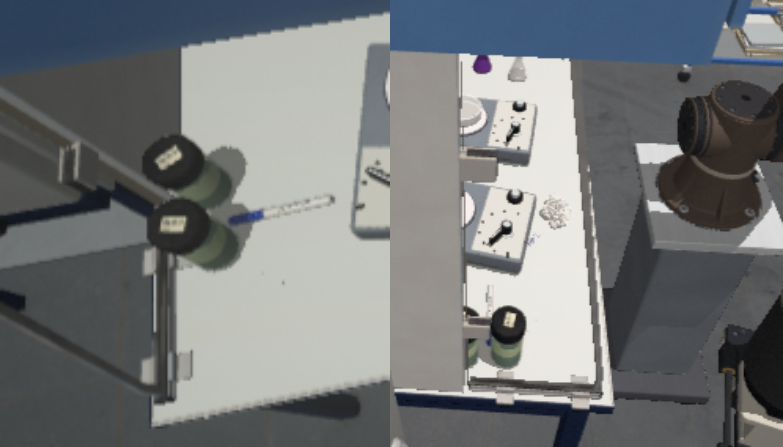

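Top view: flask stirrer is at crop (200,250), with its lever tip at (80,308); the dish stirrer at (610,190) is the spare. The left one carries the conical flask, so it is the target. Bottles stand at the left edge, so I pass inside them.

Request:
step_arm --rows '[[1, [15, -35, 5], [0, 0, 0]], [1, [35, -70, 10], [0, 0, 0]], [1, [55, -105, 15], [0, 0, 0]], [1, [75, -140, 20], [0, 0, 0]], [1, [95, -175, 25], [0, 0, 0]]]'

```text
clock: 0.52
tool_pos: [0.2753, 0.4736, 0.2513]
orientation: [180.0, 0.0, -15.4]
force: [1.2, 1.0, 0.3]
opening: 0.0601
gripper_force: 0.0
```

Request:
step_arm --rows '[[1, [15, -35, 5], [0, 0, 0.02]], [1, [35, -70, 10], [0, 0, 0.04]], [1, [55, -105, 15], [0, 0, 0.06]], [1, [75, -140, 20], [0, 0, 0.07]], [1, [85, -170, 25], [0, 0, 0.08]]]'

```text
clock: 0.93
tool_pos: [0.3608, 0.3032, 0.2766]
orientation: [180.0, -0.0, -10.9]
force: [0.5, 0.3, -0.8]
opening: 0.0264
gripper_force: 0.0
```

Request:
step_arm --rows '[[1, [15, -35, 0], [0, 0, 0]], [1, [35, -60, 0], [0, 0, 0]], [1, [50, -80, 0], [0, 0, 0]], [1, [50, -80, 0], [0, 0, 0]], [1, [50, -80, 0], [0, 0, 0]]]'

```text
clock: 1.35
tool_pos: [0.4103, 0.2244, 0.2764]
orientation: [180.0, 0.0, -11.0]
force: [-0.5, 0.3, -0.7]
opening: 0.0006
gripper_force: 0.0
```

```bash
python3 - <<'E'
from h import *
o=ctrl.get_obs();print(o["clock"],o["tool_pos"],o["orientation"],o["force"],o["opening"])
m=ctrl.camera_model("wrist");a=ctrl.snapshot("wrist")
np.savez("w1.npz",**m);cv2.imwrite("pics/w1.png",a[:,:,::-1]);print(-m["R"].T@m["t"])
E
```

```text
1.35 [0.41028865 0.22437342 0.27636452] [ 1.79985921e+02  1.82896738e-02 -1.10400822e+01] [-0.48771945  0.29049311 -0.6903476 ] 0.0005674557845707039
[0.4857996  0.21116209 0.43414216]
```

View pics/w1.png

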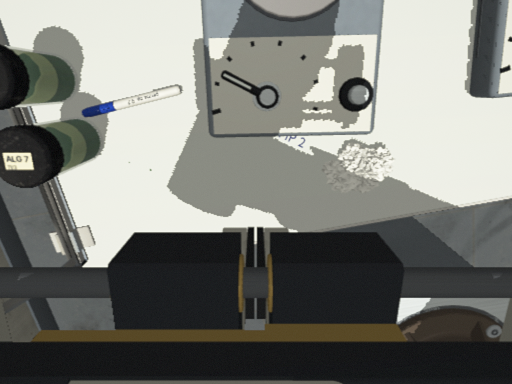

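Wrist view: hub at (267,97), lever end at (224,74), key at (355,94), long mark at (216,111), short marks from (217,84) clockwise.

```bash
cat > meas.py <<'E'
from h import *
from scipy.optimize import least_squares
def marks(m,pts,z=.052):
    P=np.array([ray(m,p,z)[:2] for p in pts])
    rr=np.full(len(P),.058)
    f=least_squares(lambda c:np.hypot(*(P[1:]-c).T)-.058,P.mean(0));c=f.x
    a=np.degrees(np.unwrap(np.arctan2(*(P-c).T[::-1])))
    return c,f.fun,a-105+30*np.arange(len(P))
E
python3 - <<'E'
from meas import *
m=dict(np.load("w1.npz"))
im=cv2.imread("pics/w1.png")
g=cv2.cvtColor(im,cv2.COLOR_BGR2GRAY)
n,l,s,cc=cv2.connectedComponentsWithStats((g[35:125,205:330]<70).astype(np.uint8))
for i in range(1,n):
    if s[i,4]>3: print(cc[i]+[205,35],s[i,4],s[i,:4])
pts=[(216,111),(217,84),(229,58),(252,44),(279,43),(303,57),(316,82),(315,109)]
c,r,y=marks(m,pts);print(c,r.round(4),y.round(1))
h=ray(m,(267,97),.079)[:2];t=ray(m,(224,74),.08)[:2]
print("hub",h,"tip",t,np.hypot(*(t-h)),np.degrees(np.arctan2(*(t-h)[::-1])))
k=ray(m,(355,94),.065)[:2];print("key",k,np.degrees(np.arctan2(*(h-k)[::-1]))-90,np.hypot(*(h-k)))
print("tcp px",proj(m,[.4103,.2244,.2764]))
cv2.imwrite("pics/e.png",cv2.resize(im[0:140,190:390],None,fx=4,fy=4,interpolation=cv2.INTER_CUBIC))
E
```

```text
[252.   43.5] 12 [46  7  3  4]
[279.38461538  43.        ] 13 [73  6  4  5]
[302.64285714  57.21428571] 14 [96 20  4  5]
[229.   58.5] 12 [22 22  5  4]
[252.18823529  88.79764706] 425 [16 36 58 38]
[315.33333333  81.11111111] 9 [109  45   4   3]
[216.53846154  83.38461538] 13 [10 47  4  4]
[314.66666667 108.11111111] 9 [108  72   4   3]
[215.475 111.175] 40 [ 6 74 10  6]
[0.47088184 0.20226432] [-0.0025 -0.0002 -0.0001  0.0005  0.0003 -0.0008 -0.0022] [-12.8 -12.5 -12.9 -11.   -9.3  -8.3  -7.9  -7.2]
hub [0.4735759  0.20131262] tip [0.50370338 0.23949346] 0.048635807142138866 51.723972174773344
key [0.45822197 0.10888767] -9.432020749419607 0.09369159408847932
tcp px [258.13168831 241.8504417 ]
```

View pics/e.png

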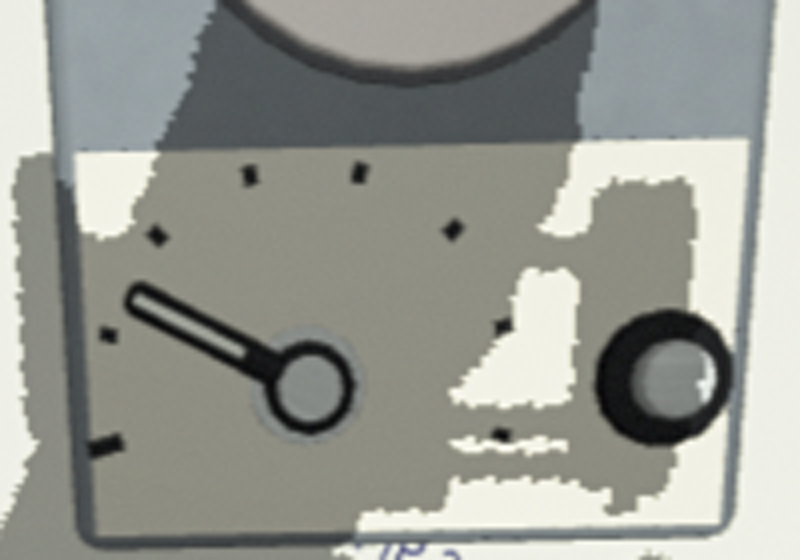

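View crop.

```bash
python3 - <<'E'
from meas import *
im=cv2.imread("pics/w1.png")
c=cv2.convertScaleAbs(im[215:345,160:360],alpha=1.8,beta=20)
cv2.imwrite("pics/f.png",cv2.resize(c,None,fx=3.5,fy=3.5,interpolation=cv2.INTER_CUBIC))
m=dict(np.load("w1.npz"));print(m["intrinsics"])
o=ctrl.get_obs();R=cv2.Rodrigues(np.array([np.pi,0,0]))[0];yw=np.radians(-11);Rz=np.array([[np.cos(yw),-np.sin(yw),0],[np.sin(yw),np.cos(yw),0],[0,0,1]])
for v in[(0,0,0),(.0095,0,0),(-.0095,0,0),(0,.01,0),(0,-.01,0),(0,.02,0),(0,-.02,0),(.0095,.01,-.04)]:print(v,proj(m,o["tool_pos"]+Rz@R@np.array(v)).round(),((proj(m,o["tool_pos"]+Rz@R@np.array(v))-[160,215])*3.5).round())
# rigid fit
from scipy.optimize import least_squares
pts=[(216.5,83.4),(229,58.5),(252,43.5),(279.4,43),(302.6,57.2),(315.5,81.3),(314.8,108.5)]
P=np.array([ray(m,p,.052)[:2] for p in pts])
a=np.radians(75-30*np.arange(7))
f=least_squares(lambda v:(v[:2]+v[3]*np.c_[np.cos(a+v[2]),np.sin(a+v[2])]-P).ravel(),[.472,.201,-.18,.058]);print(f.x,np.degrees(f.x[2]),np.abs(f.fun).max())
E
```

```text
[[335.71207222   0.         255.07934773]
 [  0.         335.71207222 187.62179412]
 [  0.           0.           1.        ]]
(0, 0, 0) [257. 243.] [339.  97.]
(0.0095, 0, 0) [257. 226.] [339.  37.]
(-0.0095, 0, 0) [257. 259.] [339. 155.]
(0, 0.01, 0) [276. 243.] [407.  97.]
(0, -0.01, 0) [238. 243.] [271.  97.]
(0, 0.02, 0) [296. 243.] [475.  97.]
(0, -0.02, 0) [218. 243.] [204.  97.]
(0.0095, 0.01, -0.04) [283. 266.] [430. 178.]
[ 0.47377566  0.201291   -0.17380209  0.05560202] -9.958126302025864 0.00017165756733161786
```

View pics/f.png

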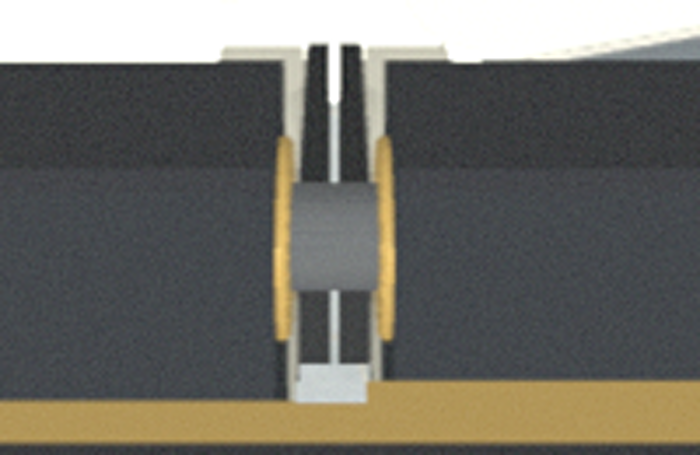

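Request:
step_arm --rows '[[1, [30, 16, -20], [0, 0, 0]], [1, [61, 33, -50], [0, 0, 0]], [1, [61, 33, -90], [0, 0, 0]], [1, [61, 33, -130], [0, 0, 0]], [1, [61, 33, -150], [0, 0, 0]]]'

```text
clock: 1.82
tool_pos: [0.4684, 0.2579, 0.1212]
orientation: [179.7, 0.3, -10.9]
force: [-1.1, 0.2, -1.5]
opening: 0.0005
gripper_force: 0.0
```

Request:
step_arm --rows '[[1, [0, 0, -15], [0, 0, 0]], [1, [0, 0, -30], [0, 0, 0]], [1, [0, 0, -45], [0, 0, 0]], [1, [0, 0, -57], [0, 0, 0]], [1, [0, 0, -64], [0, 0, 0]]]'

```text
clock: 2.23
tool_pos: [0.4697, 0.259, 0.0608]
orientation: [179.9, 0.1, -10.8]
force: [-0.4, -0.7, -0.2]
opening: 0.0003
gripper_force: 0.0
```

```bash
cat > look.py <<'E'
from meas import *
import sys
A=np.array([.4738,.2013]);yaw=-9.96
o=ctrl.get_obs();m=ctrl.camera_model("wrist");a=ctrl.snapshot("wrist")
n=sys.argv[1];cv2.imwrite(f"pics/{n}.png",a[:,:,::-1])
print(o["clock"],o["tool_pos"].round(4),o["orientation"].round(1),o["force"].round(1))
# dark (black) pixels cast on lever-top plane, binned by angle at radii 22..46 from the axis
g=cv2.cvtColor(a,cv2.COLOR_RGB2GRAY)
K,R,t=m["intrinsics"],m["R"],m["t"]
best=[]
for th in np.arange(-110,112,1.):
    w=np.radians(th+yaw);v=[]
    for off in(-3.6,0,3.6):
      for r in np.arange(16,50,2):
        X=[A[0]+(r*np.cos(w)-off*np.sin(w))/1e3,A[1]+(r*np.sin(w)+off*np.cos(w))/1e3,.080]
        p=proj(m,X).round().astype(int)
        if 0<=p[0]<512 and 0<=p[1]<384: v.append((off,g[p[1],p[0]]))
    if len(v)>30:
        e=[x for o_,x in v if o_]
        best.append((np.mean(np.array(e)<70),th))
best.sort(reverse=True);print([(b[1],round(float(b[0]),2)) for b in best[:6]])
print("hub px",proj(m,[*A,.079]).round(),"tcp",proj(m,o["tool_pos"]).round())
E
python3 look.py w2
```

```text
2.2333 [0.4697 0.259  0.0608] [ 1.799e+02  1.000e-01 -1.080e+01] [-0.4 -0.7 -0.2]
[(np.float64(111.0), 1.0), (np.float64(110.0), 1.0), (np.float64(109.0), 1.0), (np.float64(108.0), 1.0), (np.float64(107.0), 1.0), (np.float64(106.0), 1.0)]
hub px [383. 230.] tcp [258. 242.]
```

View pics/w2.png

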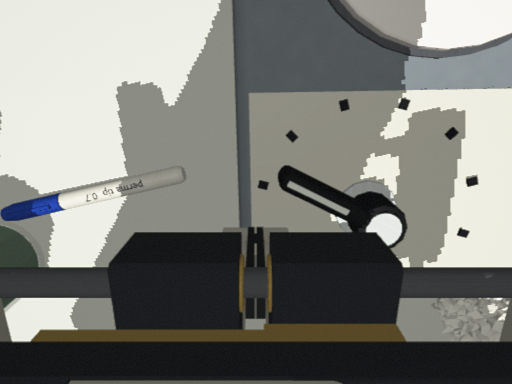

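```bash
sed -i 's/if 0<=p\[0\]<512 and 0<=p\[1\]<384:/if 0<=p[0]<512 and 0<=p[1]<384 and (p[1]<226 or p[0]>405):/;s/len(v)>30/len(v)>24/;s/-110,112/-75,100/' look.py
cat > plan.py <<'E'
import numpy as np
A=np.array([473.8,201.3]);y=np.radians(-9.96);R=np.array([[np.cos(y),-np.sin(y)],[np.sin(y),np.cos(y)]])
for th in(62,55,50,45,40,30,20,10,0,-5,-10,-15,-20,-25,-30,-35,-40,-45):
    a=np.radians(th);u=np.array([np.cos(a),np.sin(a)]);d=np.array([u[1],-u[0]])
    k=np.array([9.5*np.clip(d[0]*4,-1,1),-7.5])
    c=40*u-4.5*d-k
    print(th,(A+R@c).round(1))
E
python3 plan.py; python3 look.py w3
```

```text
62 [486.8 244.6]
55 [490.8 241.8]
50 [493.5 239.5]
45 [495.9 237. ]
40 [498.1 234.2]
30 [501.8 228.3]
20 [504.3 221.7]
10 [508.6 214.4]
0 [515.3 206.2]
-5 [518.2 202.1]
-10 [520.7 198.1]
-15 [522.6 194.2]
-20 [521.4 191. ]
-25 [519.8 187.8]
-30 [518.  184.8]
-35 [515.9 182. ]
-40 [513.6 179.3]
-45 [511.1 176.9]
2.2833 [0.4695 0.2587 0.0602] [ 1.798e+02  1.000e-01 -1.080e+01] [-0.7 -0.3 -0.7]
[(np.float64(60.0), 1.0), (np.float64(61.0), 0.97), (np.float64(59.0), 0.91), (np.float64(62.0), 0.71), (np.float64(58.0), 0.71), (np.float64(64.0), 0.53)]
hub px [382. 230.] tcp [258. 242.]
```

Request:
step_arm --rows '[[1, [5, -5, 0], [0, 0, 0]], [1, [10, -10, 0], [0, 0, 0]], [1, [13, -12, 0], [0, 0, 0]], [1, [15, -14, 0], [0, 0, 0]], [1, [17, -15, 0], [0, 0, 0]]]'

```text
clock: 2.75
tool_pos: [0.4885, 0.2433, 0.0631]
orientation: [-180.0, -0.0, -10.9]
force: [0.1, -0.5, -0.4]
opening: 0.0004
gripper_force: 0.0
```

```bash
python3 look.py w4
```

```text
2.75 [0.4885 0.2433 0.0631] [-180.    -0.   -10.9] [ 0.1 -0.5 -0.4]
[(np.float64(44.0), 1.0), (np.float64(43.0), 0.71), (np.float64(42.0), 0.61), (np.float64(36.0), 0.43), (np.float64(35.0), 0.43), (np.float64(34.0), 0.43)]
hub px [351. 269.] tcp [258. 242.]
```

Request:
step_arm --rows '[[1, [4, -3, 0], [0, 0, 0]], [1, [8, -7, 0], [0, 0, 0]], [1, [11, -11, 0], [0, 0, 0]], [1, [14, -15, 0], [0, 0, 0]], [1, [14, -15, 0], [0, 0, 0]]]'

```text
clock: 3.22
tool_pos: [0.5025, 0.2278, 0.0625]
orientation: [180.0, -0.0, -10.9]
force: [0.8, 0.2, -0.0]
opening: 0.0005
gripper_force: 0.0
```

```bash
python3 look.py w5
```

```text
3.2167 [0.5025 0.2278 0.0625] [180.   -0.  -10.9] [ 0.8  0.2 -0. ]
[]
hub px [323. 300.] tcp [258. 242.]
```

```bash
cat > topl.py <<'E'
from meas import *
A=np.array([.4738,.2013]);yaw=-9.96
for cam in("top","side"):
    m=ctrl.camera_model(cam);a=ctrl.snapshot(cam);cv2.imwrite(f"pics/{cam}_l.png",a[:,:,::-1])
    g=cv2.cvtColor(a,cv2.COLOR_RGB2GRAY);B=[]
    for th in range(-110,112,3):
        w=np.radians(th+yaw)
        v=[cv2.getRectSubPix(g,(1,1),tuple(map(float,proj(m,[A[0]+r*np.cos(w)/1e3,A[1]+r*np.sin(w)/1e3,.078]))))[0,0] for r in range(18,50,2)]
        B.append((float(np.mean(v)),th))
    print(cam,[(t,round(b)) for b,t in B])
E
python3 topl.py
```

```text
top [(-110, 221), (-107, 222), (-104, 222), (-101, 221), (-98, 220), (-95, 222), (-92, 221), (-89, 215), (-86, 199), (-83, 180), (-80, 164), (-77, 146), (-74, 123), (-71, 103), (-68, 92), (-65, 84), (-62, 80), (-59, 78), (-56, 78), (-53, 76), (-50, 75), (-47, 75), (-44, 76), (-41, 78), (-38, 79), (-35, 81), (-32, 83), (-29, 85), (-26, 84), (-23, 83), (-20, 86), (-17, 95), (-14, 100), (-11, 100), (-8, 101), (-5, 100), (-2, 94), (1, 88), (4, 79), (7, 66), (10, 67), (13, 80), (16, 71), (19, 64), (22, 66), (25, 70), (28, 70), (31, 68), (34, 66), (37, 64), (40, 64), (43, 62), (46, 61), (49, 59), (52, 58), (55, 58), (58, 58), (61, 58), (64, 58), (67, 57), (70, 56), (73, 57), (76, 63), (79, 74), (82, 96), (85, 127), (88, 154), (91, 158), (94, 162), (97, 164), (100, 169), (103, 172), (106, 178), (109, 186)]
side [(-110, 164), (-107, 135), (-104, 97), (-101, 68), (-98, 56), (-95, 58), (-92, 62), (-89, 64), (-86, 70), (-83, 75), (-80, 74), (-77, 71), (-74, 73), (-71, 89), (-68, 95), (-65, 98), (-62, 104), (-59, 110), (-56, 118), (-53, 122), (-50, 126), (-47, 128), (-44, 130), (-41, 131), (-38, 132), (-35, 133), (-32, 134), (-29, 134), (-26, 134), (-23, 134), (-20, 134), (-17, 134), (-14, 134), (-11, 134), (-8, 135), (-5, 135), (-2, 135), (1, 135), (4, 129), (7, 110), (10, 85), (13, 64), (16, 52), (19, 45), (22, 38), (25, 33), (28, 32), (31, 32), (34, 31), (37, 31), (40, 31), (43, 31), (46, 30), (49, 31), (52, 30), (55, 31), (58, 32), (61, 32), (64, 33), (67, 35), (70, 37), (73, 38), (76, 40), (79, 42), (82, 43), (85, 43), (88, 47), (91, 59), (94, 87), (97, 133), (100, 176), (103, 194), (106, 200), (109, 195)]
```

Request:
step_arm --rows '[[1, [-3, 3, 10], [0, 0, 0]], [1, [-3, 3, 45], [0, 0, 0]], [1, [-35, 3, 65], [0, 0, 0]], [1, [-70, 3, 75], [0, 0, 0]], [1, [-80, 3, 75], [0, 0, 0]]]'

```text
clock: 3.78
tool_pos: [0.4196, 0.2319, 0.1405]
orientation: [-179.8, -0.1, -10.9]
force: [0.3, -0.5, 0.1]
opening: 0.0002
gripper_force: 0.0
```

```bash
python3 look.py w6
```

```text
3.7833 [0.4196 0.2319 0.1405] [-1.798e+02 -1.000e-01 -1.090e+01] [ 0.3 -0.5  0.1]
[(np.float64(16.0), 1.0), (np.float64(15.0), 1.0), (np.float64(17.0), 0.79), (np.float64(14.0), 0.79), (np.float64(13.0), 0.59), (np.float64(18.0), 0.44)]
hub px [289. 116.] tcp [258. 242.]
```

Request:
step_arm --rows '[[1, [35, 0, 0], [0, 0, 0]], [1, [70, 0, -10], [0, 0, 0]], [1, [77, 0, -40], [0, 0, 0]], [1, [77, 0, -65], [0, 0, 0]], [1, [77, 0, -75], [0, 0, 0]]]'

```text
clock: 4.25
tool_pos: [0.4979, 0.2304, 0.0594]
orientation: [179.8, 0.2, -10.9]
force: [-1.3, -1.0, -0.4]
opening: 0.0008
gripper_force: 0.0
```

Request:
step_arm --rows '[[1, [5, -8, 0], [0, 0, 0]], [1, [9, -17, 0], [0, 0, 0]], [1, [13, -22, 0], [0, 0, 0]], [1, [16, -26, 0], [0, 0, 0]], [1, [16, -27, 0], [0, 0, 0]]]'

```text
clock: 4.67
tool_pos: [0.5164, 0.2045, 0.0641]
orientation: [-179.9, -0.1, -10.9]
force: [1.1, 1.9, 0.8]
opening: 0.0005
gripper_force: 1.0
```

Request:
step_arm --rows '[[1, [-3, 3, 10], [0, 0, 0]], [1, [-3, 3, 45], [0, 0, 0]], [1, [-35, 3, 65], [0, 0, 0]], [1, [-70, 3, 75], [0, 0, 0]], [1, [-80, 3, 75], [0, 0, 0]]]'

```text
clock: 5.08
tool_pos: [0.4325, 0.2076, 0.1409]
orientation: [-179.8, -0.1, -10.9]
force: [-0.6, -0.5, 0.1]
opening: 0.0002
gripper_force: 0.0
```

```bash
python3 look.py w7
```

```text
5.0833 [0.4325 0.2076 0.1409] [-1.798e+02 -1.000e-01 -1.090e+01] [-0.6 -0.5  0.1]
[(np.float64(-15.0), 1.0), (np.float64(-14.0), 0.85), (np.float64(-16.0), 0.79), (np.float64(-13.0), 0.56), (np.float64(-17.0), 0.53), (np.float64(-18.0), 0.35)]
hub px [255. 142.] tcp [258. 242.]
```

Request:
step_arm --rows '[[1, [35, 0, 0], [0, 0, 0]], [1, [70, 0, -10], [0, 0, 0]], [1, [77, 0, -40], [0, 0, 0]], [1, [77, 0, -65], [0, 0, 0]], [1, [77, 0, -75], [0, 0, 0]]]'

```text
clock: 5.55
tool_pos: [0.5112, 0.2067, 0.06]
orientation: [179.9, 0.1, -10.9]
force: [1.0, 1.3, 2.2]
opening: -0.0
gripper_force: 1.3
```

Request:
step_arm --rows '[[1, [8, -8, 0], [0, 0, 0]], [1, [9, -14, 0], [0, 0, 0]], [1, [8, -19, 0], [0, 0, 0]], [1, [6, -23, 0], [0, 0, 0]], [1, [6, -25, 0], [0, 0, 0]]]'

```text
clock: 5.97
tool_pos: [0.5173, 0.1818, 0.0635]
orientation: [-180.0, -0.0, -10.9]
force: [0.6, -0.4, 0.7]
opening: 0.0006
gripper_force: 0.0
```

Request:
step_arm --rows '[[1, [0, 4, 10], [0, 0, 0]], [1, [0, 4, 45], [0, 0, 0]], [1, [-35, 4, 65], [0, 0, 0]], [1, [-70, 4, 75], [0, 0, 0]], [1, [-80, 4, 75], [0, 0, 0]]]'

```text
clock: 6.38
tool_pos: [0.4356, 0.1867, 0.1409]
orientation: [-179.8, -0.1, -10.9]
force: [-0.2, 0.2, -2.0]
opening: 0.0007
gripper_force: 0.0
```

```bash
python3 look.py w8
```

```text
6.3833 [0.4356 0.1867 0.1409] [-1.798e+02 -1.000e-01 -1.090e+01] [-0.2  0.2 -2. ]
[(np.float64(-44.0), 1.0), (np.float64(-45.0), 1.0), (np.float64(-43.0), 0.82), (np.float64(-46.0), 0.68), (np.float64(-47.0), 0.53), (np.float64(-42.0), 0.47)]
hub px [225. 153.] tcp [258. 242.]
```

View pics/w8.png

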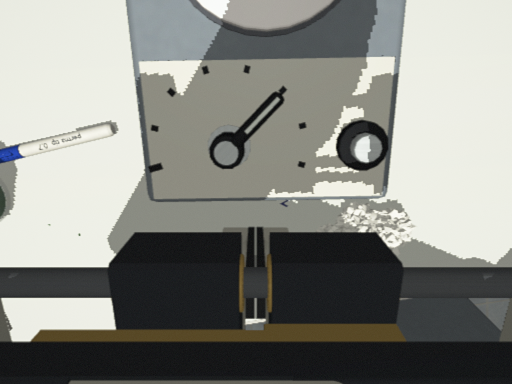

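Lever points at the fifth short mark (283,90), speed 5. The key's aluminium top is at (368,148), standing above its black base at (361,145). Estimating its height next.

```bash
python3 - <<'E'
from h import *
m=ctrl.camera_model("wrist");a=cv2.imread("pics/w8.png")
for z in(.052,.06,.065,.07,.075,.08,.09):print(z,proj(m,[.4572,.1067,z]).round(1),ray(m,(368,148),z).round(4),ray(dict(np.load("w1.npz")),(360,95),z).round(4))
E
```

```text
0.052 [358.8 143.6] [0.4527 0.1004 0.052 ] [0.4551 0.1    0.052 ]
0.06 [362.  145.4] [0.4545 0.1027 0.06  ] [0.4558 0.1023 0.06  ]
0.065 [364.2 146.6] [0.4557 0.1042 0.065 ] [0.4562 0.1038 0.065 ]
0.07 [366.5 147.8] [0.4569 0.1057 0.07  ] [0.4566 0.1053 0.07  ]
0.075 [368.8 149.1] [0.4581 0.1072 0.075 ] [0.457  0.1067 0.075 ]
0.08 [371.2 150.5] [0.4592 0.1086 0.08  ] [0.4574 0.1082 0.08  ]
0.09 [376.5 153.4] [0.4616 0.1116 0.09  ] [0.4582 0.1111 0.09  ]
```

Request:
step_arm --rows '[[1, [5, -25, 0], [0, 0, 0]], [1, [12, -55, 0], [0, 0, 0]], [1, [19, -80, 0], [0, 0, 0]], [1, [19, -80, -25], [0, 0, 0]], [1, [19, -80, -45], [0, 0, 0]]]'

```text
clock: 6.85
tool_pos: [0.4581, 0.1061, 0.0934]
orientation: [-179.9, -0.1, -11.0]
force: [-1.4, 0.1, 0.1]
opening: 0.0004
gripper_force: 0.0
```

Request:
step_arm --rows '[[1, [0, 0, -5], [0, 0, 0]], [1, [0, 0, -10], [0, 0, 0]], [1, [0, 0, -15], [0, 0, 0]], [1, [0, 0, -18], [0, 0, 0]], [1, [0, 0, -18], [0, 0, 0]]]'

```text
clock: 7.27
tool_pos: [0.457, 0.1069, 0.0747]
orientation: [-180.0, -0.0, -10.8]
force: [-0.3, 0.1, 0.8]
opening: -0.0
gripper_force: 0.0
```

Request:
step_arm --rows '[[1, [0, 0, -1], [0, 0, 0]], [1, [0, 0, -2], [0, 0, 0]], [1, [0, 0, -3], [0, 0, 0]], [1, [0, 0, -4], [0, 0, 0]], [1, [0, 0, -4], [0, 0, 0]]]'

```text
clock: 7.68
tool_pos: [0.4573, 0.107, 0.0709]
orientation: [-179.9, -0.0, -10.9]
force: [-1.4, 2.8, 3.1]
opening: 0.0003
gripper_force: 1.7
```

Request:
step_arm --rows '[[1, [0, 0, -1], [0, 0, 0]], [1, [0, 0, -2], [0, 0, 0]], [1, [0, 0, -3], [0, 0, 0]], [1, [0, 0, -3], [0, 0, 0]], [1, [0, 0, -3], [0, 0, 0]]]'

```text
clock: 8.1
tool_pos: [0.4573, 0.1069, 0.0682]
orientation: [-180.0, -0.0, -10.9]
force: [-3.7, 2.7, 10.8]
opening: 0.0002
gripper_force: 5.3
```

Request:
step_arm --rows '[[1, [0, 0, -0.5], [0, 0, 0]], [1, [0, 0, -1], [0, 0, 0]], [1, [0, 0, -1], [0, 0, 0]], [1, [0, 0, -1], [0, 0, 0]], [1, [0, 0, -1], [0, 0, 0]]]'

```text
clock: 8.52
tool_pos: [0.4574, 0.1069, 0.068]
orientation: [-180.0, -0.1, -10.8]
force: [-7.5, 3.0, 19.5]
opening: 0.0003
gripper_force: 10.4
```

Request:
step_arm --rows '[[1, [0, 0, 3], [0, 0, 0]], [1, [0, 0, 8], [0, 0, 0]], [1, [0, 0, 25], [0, 0, 0]], [1, [0, 0, 60], [0, 0, 0]], [1, [-10, 30, 80], [0, 0, 0]]]'

```text
clock: 8.93
tool_pos: [0.4473, 0.1338, 0.1482]
orientation: [179.9, 0.0, -11.1]
force: [1.7, 1.3, 0.7]
opening: 0.0004
gripper_force: 0.0
```

Request:
step_arm --rows '[[1, [-10, 40, 10], [0, 0, 0]], [1, [-20, 60, 20], [0, 0, 0]], [1, [-30, 80, 20], [0, 0, 0]], [1, [-30, 80, 20], [0, 0, 0]], [1, [-30, 80, 20], [0, 0, 0]]]'

```text
clock: 9.35
tool_pos: [0.4162, 0.2169, 0.1663]
orientation: [180.0, 0.0, -10.8]
force: [-0.3, -1.3, -1.3]
opening: 0.0005
gripper_force: 0.0
```

```bash
python3 look.py w9; python3 - <<'E'
import cv2
cv2.imwrite("pics/g.png",cv2.imread("pics/w9.png")[:230])
E
```

```text
9.35 [0.4162 0.2169 0.1663] [180.    0.  -10.8] [-0.3 -1.3 -1.3]
[(np.float64(-44.0), 1.0), (np.float64(-45.0), 1.0), (np.float64(-43.0), 0.79), (np.float64(-46.0), 0.59), (np.float64(-42.0), 0.5), (np.float64(-47.0), 0.5)]
hub px [264. 112.] tcp [258. 242.]
```

View pics/g.png

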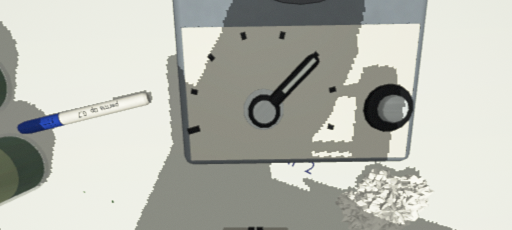

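The lever is still at the fifth mark (318,57), the key is up at (393,108), and the robot touches nothing.

```bash
python3 -c "
from plant import ctrl
print(ctrl.close_job())"
```

```text
the job is handed in; nothing more can be done
None
```

I pushed the flask stirrer's dial to speed 5, where it rests. I then pressed its start key until it bottomed out at about 19 N, let it come back up, and handed the job in at about 9.4 s.

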